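Short spin on the lab centrifuge

ROBOT

A 6-joint arm with a two-finger parallel gripper is mounted at the origin on the work surface. World frame = base frame: x ahead of the robot, y to its left, z up, the work surface at z = 0. Lengths are in mm, angles in degrees, forces in N, time in s.
With the tool pointing down it reaches from about 325 to 775 mm from the base axis. Payload 9.3 kg.
Tool frame: the origin (TCP) lies midway between the tips of the shut fingers; the grasp point (between the pads) lies behind it (manip.tcp_to_grasp is the z of the grasp point in the tool frame, in mm); z points along the fingers, y is the line along which they close (so a half turn about z gives the same grasp; the last joint's range is limited). The gripper opens to 85 mm and grips with 20 to 120 N. Pads are 22 mm wide; open, the fingers measure 114 mm over their backs; the gripper's body (76 mm by 85 mm) begins 54 mm behind the grasp point. The pads swing forward as they close: fully open they stand 13 mm farther back than shut.
Start: joints at [-82.54, 14.817, 1.232, 76.415, 0, 81.257], TCP at [153.468, -528.152, 231.279] pointing down, gripper open.
Joint ranges: [-174.27, 174.27], [-52.1, 104.24], [-59.71, 78.15], [-110.17, 111.67], [-87.03, 83.33], [-180, 180]. Speed limits (degrees/s): [127.2, 127.2, 159.86, 180, 180, 180].

INTERFACE

Orientations are given as [roll, pitch, yaw] about the fixed x, y, z axes, in that order (R = Rz(yaw) Ry(pitch) Rx(roll)).
In Python, from cell import get_state, cams, ticket, manip gives the robot as it stands. The module is installed in compiled form; this text tells all that it offers.
- The arm moves only by the tool play_rows, never from a script. Its argument "series" is a list of rows, each an object with "claw": the opening, from -1 (shut) to 1 (fully open); "xyz": the shift along the tool's x, y, z scaled (see below), a list of three; "spin": the turn about the tool's z scaled (see below). In form: [{"claw": claw, "xyz": [tx, ty, tz], "spin": spin}, ...]. A call has exactly 5 rows; each row is the pose to reach, as a shift and turn from the pose commanded when the call began, along the tool's axes at that moment, turning the shorter way round; what a row does not reach only later rows make up. The controller multiplies each number of a shift by 0.25 m and each number of a turn by 360 degrees. A row lasts 1/12 s, in which the tool goes at most 41.7 mm and 7.16 degrees, less where a joint would pass 70% of its speed; a pose out of reach is approached as far as the arm can. A call with a number of a shift or a turn outside -1 to 1 is refused whole. A call with a gripper value outside its range is refused whole. The fingers move at their own pace and stop on an object; "grip_force" is the grip in N (left out, the last holds). Time passes only in rows, so rows that repeat a pose let the fingers close, or fill a call up. It gives the time, the measured TCP pose, the force, the opening and the grip force at its end, in the units of the state.
- get_state(): the state, without advancing time (a new reading comes with each control period).
- cams.camera(name): name is "scene" or "side" or "wrist"; returns the picture (400x640x3 uint8, red, green, blue); there is no depth.
- cams.camera_info(name): a dict with "mtx" (3x3 intrinsics, pixels), "R" (3x3) and "t" (3): a world point X has camera coordinates R X + t; the wrist camera has in their place "tool_from_camera" (4x4, takes a point from camera to tool coordinates, whose origin is the TCP and whose axes are the flange's). Camera axes: x right, y down, z forward; pixel columns grow to the right and rows downward; lengths in mm; the calibration is good to about 2 mm. A picture is of the moment at which its call begins: read the wrist's pose just before it. camera_info takes no time and is no camera call.
- ticket.sign_off(): hands the job in; it is judged then, once.
The state is a dict: "time_s": time; "qpos": joint angles; "joint_velocities": joint speeds; "joint_torque": joint torques, N m; "ee_pos": TCP position; "eef_rot": TCP orientation; "contact_force": force on the tool from outside, world axes, zero at the start; "moment": the same for the moment, N m; "opening": finger opening in mm; "grasp_force": force on a finger pad.
Only numpy, scipy, OpenCV 4.12 (cv2) and the standard library are available. Lean on these libraries where they do the work, as an engineer would, in place of code of your own. Each camera call takes 0.05 s, during which the arm holds its last target. There are 200 camera calls.

TASK

Give the tubes in the benchtop centrifuge a short spin: press the blue button on the machine's top and keep it down for at least three seconds without a break, then let it come fully up again. Do not press the green or the red button next to it.

Things in the scene. Friction and masses are not known exactly. Their poses are not given: they have to be found in the camera images.
- pulse_top (a point): Centre of the top face of the BLUE button (round, 32 mm), pressed straight down; the point moves with it. At rest it is 134 mm above the bench. One of three equal buttons (blue, green, red; order varies), in a row 65 mm apart, on the flat deck, 110 mm high, at the robot's side of a white centrifuge (280 x 240 mm, fixed, turned up to 20 degrees).
- pulse (a joint): How far the blue button is pressed, m: 0 up, 0.008 fully down; beyond 0.004 counts as down, below 0.0015 as up. It springs back: begins to move at 1.5 N, fully down at 5 N. Its face stands 24 mm above the deck at rest, in a black ring 48 mm across and 12 mm high.
- start (a joint): How far the green button is pressed, m (same build and spring): 0 up, 0.008 fully down. Leave it alone. Behind the row of buttons, 60 mm from their centres at the nearest, lies the round clear lid, 16 mm high, on a grey rim that starts 8 mm nearer and is 6 mm high.
- stop (a joint): How far the red button is pressed, m (same build and spring): 0 up, 0.008 fully down. Leave it alone. A loose tube rack (95 mm high), bottle (130 mm) and stamp (65 mm) stand on the bench beside the machine, all lower than the buttons' faces.

How it is judged:
By the outcome, as a careful person would: the job done as asked, in the order asked, and still so for the second after the job is handed in, with the robot touching nothing.
It also fails if it takes over 32 s, if anything falls off the work surface, if the arm or the gripper's body presses on something with over 40 N, if the wrist force passes 120 N, or if a joint passes its speed limit or range.

## Working session

There is one attempt and no reset: what is moved stays moved. The work goes in short steps, Python scripts to look and compute and a tool call to move; the robot and the scene stay as the last step left them, time stands still between calls to the robot, and variables do not carry over. Pictures are saved under pics/ and viewed, at most 10 in all, crops included, and the job is handed in when it is done.

Besides the shell and the picture viewer there is one more tool, called after "Emit:" in YAML: its name, and indented under it one key for each argument. play_rows: Moves the arm, as the interface text tells. Shifts and turns lie within -1 to 1; 1 stands for 0.25 m of shift or 360 degrees of turn. Its arguments: {"type":"object","properties":{"series":{"type":"array","items":{"type":"object","properties":{"claw":{"type":"number"},"xyz":{"type":"array","items":{"type":"number"}},"spin":{"type":"number"}}}},"grip_force":{"type":"number"}},"required":["series"]}

```bash
mkdir -p pics
python3 - <<'E'
from cell import get_state,cams,manip
import cv2,numpy as np
s=get_state();print(s['time_s'],s['ee_pos'],s['eef_rot'],s['opening'],manip.tcp_to_grasp)
a=cams.camera('scene');b=cams.camera('side')
for n,i in(('scene',a),('side',b)):
    cv2.imwrite(f'pics/{n}0.png',i[:,:,::-1]); np.save(f'pics/{n}0.npy',i)
E
```

```text
0.0 [ 153.42459524 -527.84595511  230.65460743] [-1.79921434e+02 -1.23870908e-02  1.62047940e+01] 85.36111127257028 -18.700000000000003
```

View pics/scene0.png

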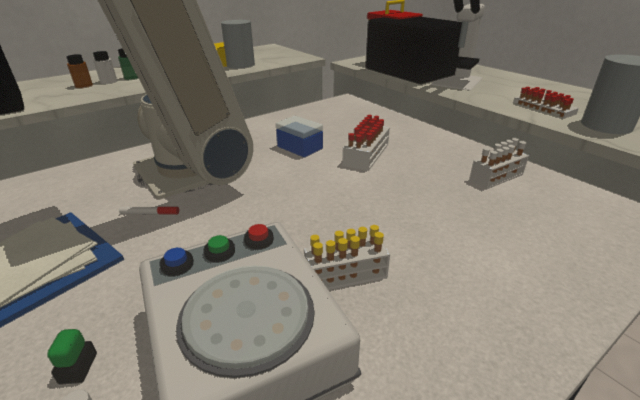

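View pics/side0.png

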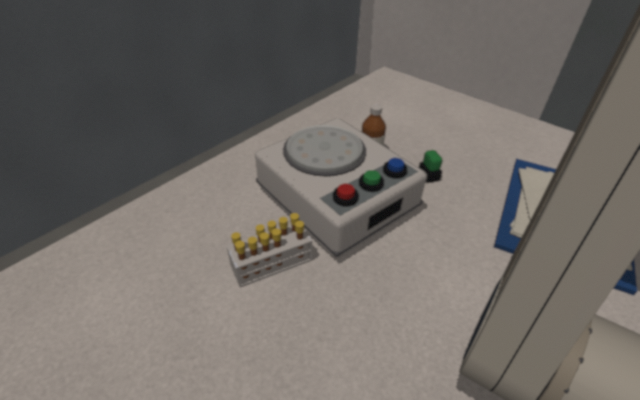

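Scene view: blue (175,256), green (218,243), red (258,233). Side view: blue (396,165), green (372,178), red (346,191). Both show blue as the end button.

```bash
cat > h.py <<'E'
import numpy as np,cv2
from cell import cams
def ray(n,uv,z):
    c=cams.camera_info(n);K,R,t=map(np.array,(c['mtx'],c['R'],c['t']))
    d=R.T@np.linalg.inv(K)@[*uv,1];o=-R.T@t
    return o,d,(o+d*(z-o[2])/d[2])
def blobs(img,seeds,r=18):
    h=cv2.cvtColor(img,cv2.COLOR_RGB2HSV);out={}
    for k,(u,v) in seeds.items():
        H=h[...,0].astype(int);dh=abs(H-{'blue':112,'green':60,'red':0}[k]);dh=np.minimum(dh,180-dh)
        m=((dh<18)&(h[...,1]>130)&(h[...,2]>60)).astype(np.uint8)
        w=np.zeros_like(m);cv2.circle(w,(u,v),r,1,-1);m&=w
        M=cv2.moments(m,True);out[k]=(M['m10']/M['m00'],M['m01']/M['m00'],M['m00'])
    return out
E
python3 - <<'E'
from h import *
S={'scene':dict(blue=(175,256),green=(218,243),red=(258,233)),'side':dict(blue=(396,165),green=(372,178),red=(346,191))}
P={}
for n in S:
    for k,(u,v,a) in blobs(np.load(f'pics/{n}0.npy'),S[n]).items():
        o,d,p=ray(n,(u,v),130);P[n,k]=(o,d);print(n,k,round(u,1),round(v,1),a,p.round(1))
for k in S['side']:
    A=[];b=[]
    M=np.zeros((3,3));r=np.zeros(3)
    for n in S:
        o,d=P[n,k];d=d/np.linalg.norm(d);Q=np.eye(3)-np.outer(d,d);M+=Q;r+=Q@o
    print(k,np.linalg.solve(M,r).round(1))
E
```

```text
scene blue 175.0 256.0 287.0 [ 515.1 -179.1  130. ]
scene green 217.8 241.8 189.0 [ 522.4 -114.7  130. ]
scene red 257.8 232.2 272.0 [538.6 -53.5 130. ]
side blue 395.4 164.7 152.0 [ 506.4 -172.7  130. ]
side green 371.4 177.5 149.0 [ 517.3 -109.2  130. ]
side red 345.4 191.2 210.0 [528.5 -46.  130. ]
blue [ 509.3 -178.1  125.4]
green [ 519.2 -113.2  126.9]
red [532.2 -50.7 124.8]
```

Emit:
play_rows:
  series:
    - {"claw": -1, "xyz": [0.14, -0.077, 0], "spin": 0}
    - {"claw": -1, "xyz": [0.28, -0.154, 0], "spin": 0}
    - {"claw": -1, "xyz": [0.42, -0.231, 0], "spin": 0}
    - {"claw": -1, "xyz": [0.56, -0.308, 0], "spin": 0}
    - {"claw": -1, "xyz": [0.7, -0.385, 0], "spin": 0}

```text
time_s: 0.52
ee_pos: [295.4, -385.3, 231.0]
eef_rot: [-180.0, 0.0, 16.2]
contact_force: [1.2, -1.0, 0.1]
opening: 25.5
grasp_force: 0.0
```

Emit:
play_rows:
  series:
    - {"claw": -1, "xyz": [0.14, -0.077, 0], "spin": 0}
    - {"claw": -1, "xyz": [0.28, -0.154, 0], "spin": 0}
    - {"claw": -1, "xyz": [0.42, -0.231, 0], "spin": 0}
    - {"claw": -1, "xyz": [0.56, -0.308, 0], "spin": 0}
    - {"claw": -1, "xyz": [0.6, -0.33, 0], "spin": 0}

```text
time_s: 0.93
ee_pos: [418.1, -262.2, 231.1]
eef_rot: [-179.9, -0.0, 16.4]
contact_force: [0.5, -0.1, -1.5]
opening: 0.2
grasp_force: 0.0
```

Run:
```python
from cell import get_state,cams
import cv2,numpy as np
s=get_state();print(s['time_s'],s['ee_pos'],s['eef_rot'],s['opening'],s['contact_force'])
a=cams.camera('wrist');np.save('pics/w1.npy',a);cv2.imwrite('pics/w1.png',a[:,:,::-1])
print(cams.camera_info('wrist'))
```

```text
0.9333 [ 418.11524448 -262.22548144  231.12456191] [-1.79941981e+02 -4.72651069e-02  1.63890114e+01] 0.16383111710724305 [ 0.45008153 -0.14544428 -1.54888259]
{'mtx': array([[305.67145233,   0.        , 315.01917679],
       [  0.        , 305.67145233, 198.7422077 ],
       [  0.        ,   0.        ,   1.        ]]), 'tool_from_camera': array([[ 1.10266890e-04, -9.50816056e-01, -3.09756058e-01,
         8.00128797e+01],
       [ 9.99999993e-01,  9.31338003e-05,  7.00996031e-05,
        -2.15514557e-02],
       [-3.78030693e-05, -3.09756063e-01,  9.50816060e-01,
        -1.42522553e+02],
       [ 0.00000000e+00,  0.00000000e+00,  0.00000000e+00,
         1.00000000e+00]])}
```

View pics/w1.png

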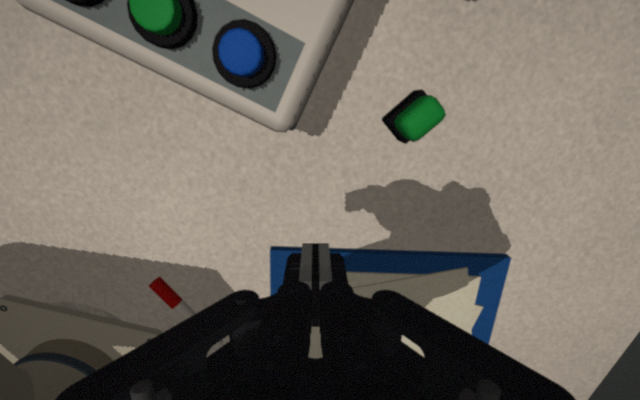

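The wrist view shows the blue button at about (241,50), green at (157,13); the fingertips are at (315,250).

```bash
cat >> h.py <<'E'
from scipy.spatial.transform import Rotation as Ro
def wray(uv,s,z):
    c=cams.camera_info('wrist');T=c['tool_from_camera'];Rt=Ro.from_euler('xyz',s['eef_rot'],degrees=True).as_matrix()
    o=Rt@T[:3,3]+s['ee_pos'];d=Rt@T[:3,:3]@np.linalg.inv(c['mtx'])@[*uv,1]
    p=o+d*(z-o[2])/d[2];return p,Rt.T@(p-s['ee_pos'])
E
python3 - <<'E'
from h import *
from cell import get_state
s=get_state();print(s['time_s'],s['ee_pos'],s['joint_velocities'].round(2))
b=blobs(np.load('pics/w1.npy'),dict(blue=(241,50),green=(157,13)),34)
for k,(u,v,a) in b.items():
    p,l=wray((u,v),s,132);print(k,u,v,a,p,l,l/250)
E
```

```text
0.9833 [ 418.07516942 -262.48662014  231.05693755] [-4.28 -0.25 -0.4  -0.1  -1.06 -4.84]
blue 239.2674922600619 51.242724458204336 1615.0 [ 510.83392182 -178.22593873  132.        ] [112.75045995 -54.45656869  99.18740526] [ 0.45100184 -0.21782627  0.39674962]
green 152.34333627537512 12.985878199470433 1133.0 [ 517.42601577 -115.25671772  132.        ] [ 136.89865992 -112.98380494   99.2619184 ] [ 0.54759464 -0.45193522  0.39704767]
```

Emit:
play_rows:
  series:
    - {"claw": -1, "xyz": [0.15, -0.072, 0], "spin": 0}
    - {"claw": -1, "xyz": [0.3, -0.144, 0], "spin": 0}
    - {"claw": -1, "xyz": [0.45, -0.218, 0], "spin": 0}
    - {"claw": -1, "xyz": [0.45, -0.218, 0.13], "spin": 0}
    - {"claw": -1, "xyz": [0.45, -0.218, 0.26], "spin": 0}

```text
time_s: 1.4
ee_pos: [510.5, -181.5, 166.3]
eef_rot: [179.9, -0.1, 16.4]
contact_force: [-0.0, 0.5, -0.5]
opening: 0.2
grasp_force: 0.0
```

Run:
```python
from cell import get_state,cams
import cv2,numpy as np
cams.camera('side')
s=get_state();print(s['time_s'],s['ee_pos'],s['eef_rot'],s['contact_force'],s['joint_velocities'].round(1))
a=cams.camera('wrist');np.save('pics/w2.npy',a);b=cams.camera('side')
c=cv2.resize(b[110:260,280:480],(640,480))
cv2.imwrite('pics/w2.png',np.vstack([cv2.resize(a,(480,300)),cv2.resize(b[120:220,310:470],(480,300))])[:,:,::-1])
```

```text
1.45 [ 506.71815648 -180.50240614  159.0451032 ] [-179.70057827    0.32369347   16.31697603] [-1.98129777  1.61644227 -6.79684665] [-1.7  0.2  3.3  9.5  0.  -0.1]
```

View pics/w2.png

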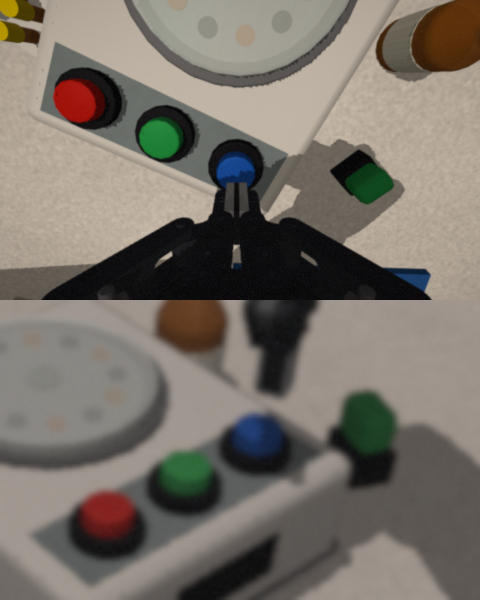

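The wrist view has the tip just over the blue button's near edge. The red and green buttons are fully visible, so I can use their row to refine the blue position.

Run:
```python
from h import *
from cell import get_state
s=get_state();print(s['time_s'],s['ee_pos'],s['eef_rot'])
a=cams.camera('wrist');s2=get_state()
b=blobs(a,dict(red=(108,133),green=(214,184)),40)
P={k:wray((u,v),s,132)[0] for k,(u,v,_) in b.items()}
print(P,np.linalg.norm(P['green']-P['red']),2*P['green']-P['red'])
print(s2['time_s'],s2['ee_pos'],s2['contact_force'])
```

```text
1.55 [ 507.04883374 -181.8452534   164.65364995] [-179.80366892    0.21769838   16.19680424]
{'red': array([534.14438809, -52.4914133 , 132.        ]), 'green': array([ 522.09781942, -114.28838573,  132.        ])} 62.96019074495883 [ 510.05125075 -176.08535817  132.        ]
1.6 [ 507.9747521  -182.63502153  166.62804587] [0.00978381 0.04247565 1.1067562 ]
```

Emit:
play_rows:
  series:
    - {"claw": -1, "xyz": [0.008, -0.008, 0.03], "spin": 0}
    - {"claw": -1, "xyz": [0.008, -0.008, 0.06], "spin": 0}
    - {"claw": -1, "xyz": [0.008, -0.008, 0.08], "spin": 0}
    - {"claw": -1, "xyz": [0.008, -0.008, 0.08], "spin": 0}
    - {"claw": -1, "xyz": [0.008, -0.008, 0.08], "spin": 0}

```text
time_s: 2.02
ee_pos: [509.7, -179.8, 146.4]
eef_rot: [-180.0, 0.0, 16.2]
contact_force: [1.0, -0.3, 0.2]
opening: -0.1
grasp_force: 0.0
```

Emit:
play_rows:
  series:
    - {"claw": -1, "xyz": [0.005, -0.005, 0.03], "spin": 0}
    - {"claw": -1, "xyz": [0.005, -0.005, 0.05], "spin": 0}
    - {"claw": -1, "xyz": [0.005, -0.005, 0.065], "spin": 0}
    - {"claw": -1, "xyz": [0.005, -0.005, 0.076], "spin": 0}
    - {"claw": -1, "xyz": [0.005, -0.005, 0.076], "spin": 0}

```text
time_s: 2.43
ee_pos: [510.9, -178.0, 127.0]
eef_rot: [-180.0, -0.0, 16.2]
contact_force: [0.4, -0.1, 4.8]
opening: -0.2
grasp_force: 2.2
```

Emit:
play_rows:
  series:
    - {"claw": -1, "xyz": [0, 0, 0], "spin": 0}
    - {"claw": -1, "xyz": [0, 0, 0], "spin": 0}
    - {"claw": -1, "xyz": [0, 0, 0], "spin": 0}
    - {"claw": -1, "xyz": [0, 0, 0], "spin": 0}
    - {"claw": -1, "xyz": [0, 0, 0], "spin": 0}

```text
time_s: 2.85
ee_pos: [510.9, -178.0, 127.5]
eef_rot: [180.0, -0.0, 16.2]
contact_force: [1.2, 0.7, 3.9]
opening: 0.3
grasp_force: 2.1
```

Emit:
play_rows:
  series:
    - {"claw": -1, "xyz": [0, 0, 0.003], "spin": 0}
    - {"claw": -1, "xyz": [0, 0, 0.003], "spin": 0}
    - {"claw": -1, "xyz": [0, 0, 0.003], "spin": 0}
    - {"claw": -1, "xyz": [0, 0, 0.003], "spin": 0}
    - {"claw": -1, "xyz": [0, 0, 0.003], "spin": 0}

```text
time_s: 3.27
ee_pos: [510.9, -178.0, 126.6]
eef_rot: [180.0, -0.0, 16.2]
contact_force: [2.2, 2.0, 5.2]
opening: 0.0
grasp_force: 2.3
```

Emit:
play_rows:
  series:
    - {"claw": -1, "xyz": [0, 0, 0], "spin": 0}
    - {"claw": -1, "xyz": [0, 0, 0], "spin": 0}
    - {"claw": -1, "xyz": [0, 0, 0], "spin": 0}
    - {"claw": -1, "xyz": [0, 0, 0], "spin": 0}
    - {"claw": -1, "xyz": [0, 0, 0], "spin": 0}

```text
time_s: 3.68
ee_pos: [510.8, -178.1, 126.5]
eef_rot: [180.0, -0.0, 16.2]
contact_force: [2.7, 1.9, 4.3]
opening: 0.1
grasp_force: 2.3
```

Emit:
play_rows:
  series:
    - {"claw": -1, "xyz": [0, 0, 0], "spin": 0}
    - {"claw": -1, "xyz": [0, 0, 0], "spin": 0}
    - {"claw": -1, "xyz": [0, 0, 0], "spin": 0}
    - {"claw": -1, "xyz": [0, 0, 0], "spin": 0}
    - {"claw": -1, "xyz": [0, 0, 0], "spin": 0}

```text
time_s: 4.1
ee_pos: [510.8, -178.1, 126.5]
eef_rot: [180.0, -0.0, 16.2]
contact_force: [2.5, 1.7, 4.3]
opening: -0.2
grasp_force: 2.3
```

Emit:
play_rows:
  series:
    - {"claw": -1, "xyz": [0, 0, 0], "spin": 0}
    - {"claw": -1, "xyz": [0, 0, 0], "spin": 0}
    - {"claw": -1, "xyz": [0, 0, 0], "spin": 0}
    - {"claw": -1, "xyz": [0, 0, 0], "spin": 0}
    - {"claw": -1, "xyz": [0, 0, 0], "spin": 0}

```text
time_s: 4.52
ee_pos: [510.7, -178.1, 126.6]
eef_rot: [180.0, -0.0, 16.2]
contact_force: [3.8, 1.9, 4.3]
opening: 0.0
grasp_force: 2.3
```

Run:
```python
from cell import get_state,cams
import cv2,numpy as np
b=cams.camera('side');s=get_state();print(s['time_s'],s['ee_pos'],s['contact_force'])
cv2.imwrite('pics/p1.png',cv2.resize(b[120:220,310:470],(640,400))[:,:,::-1])
```

```text
4.5667 [ 510.74557753 -178.10331527  126.54385784] [2.80209979 0.94697892 5.09982711]
```

View pics/p1.png

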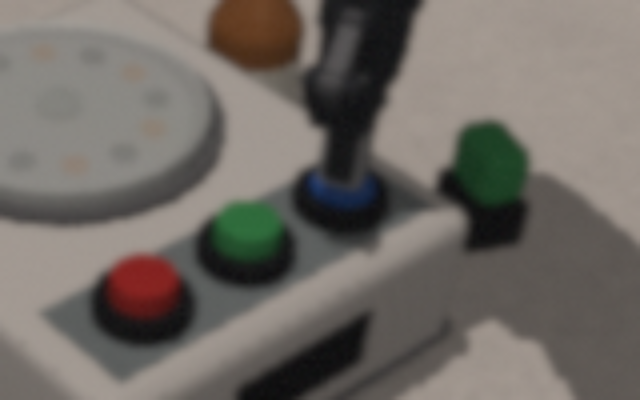

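The fingers are centred on the blue button at (345,185), which is clearly down; green and red are up. I'll keep holding.

Emit:
play_rows:
  series:
    - {"claw": -1, "xyz": [0, 0, 0], "spin": 0}
    - {"claw": -1, "xyz": [0, 0, 0], "spin": 0}
    - {"claw": -1, "xyz": [0, 0, 0], "spin": 0}
    - {"claw": -1, "xyz": [0, 0, 0], "spin": 0}
    - {"claw": -1, "xyz": [0, 0, 0], "spin": 0}

```text
time_s: 4.98
ee_pos: [510.7, -178.1, 126.5]
eef_rot: [180.0, 0.0, 16.2]
contact_force: [2.8, 0.4, 5.3]
opening: -0.1
grasp_force: 2.3
```

Emit:
play_rows:
  series:
    - {"claw": -1, "xyz": [0, 0, 0], "spin": 0}
    - {"claw": -1, "xyz": [0, 0, 0], "spin": 0}
    - {"claw": -1, "xyz": [0, 0, 0], "spin": 0}
    - {"claw": -1, "xyz": [0, 0, 0], "spin": 0}
    - {"claw": -1, "xyz": [0, 0, 0], "spin": 0}

```text
time_s: 5.4
ee_pos: [510.7, -178.1, 126.5]
eef_rot: [180.0, 0.0, 16.2]
contact_force: [2.8, 0.9, 5.4]
opening: 0.2
grasp_force: 2.3
```

Emit:
play_rows:
  series:
    - {"claw": -1, "xyz": [0, 0, 0], "spin": 0}
    - {"claw": -1, "xyz": [0, 0, 0], "spin": 0}
    - {"claw": -1, "xyz": [0, 0, 0], "spin": 0}
    - {"claw": -1, "xyz": [0, 0, 0], "spin": 0}
    - {"claw": -1, "xyz": [0, 0, 0], "spin": 0}

```text
time_s: 5.82
ee_pos: [510.7, -178.1, 126.5]
eef_rot: [180.0, -0.0, 16.2]
contact_force: [3.6, 0.7, 4.2]
opening: -0.6
grasp_force: 2.3
```

Emit:
play_rows:
  series:
    - {"claw": -1, "xyz": [0, 0, 0], "spin": 0}
    - {"claw": -1, "xyz": [0, 0, 0], "spin": 0}
    - {"claw": -1, "xyz": [0, 0, 0], "spin": 0}
    - {"claw": -1, "xyz": [0, 0, 0], "spin": 0}
    - {"claw": -1, "xyz": [0, 0, 0], "spin": 0}

```text
time_s: 6.23
ee_pos: [510.7, -178.1, 126.5]
eef_rot: [180.0, 0.0, 16.2]
contact_force: [3.6, 1.1, 3.7]
opening: 0.2
grasp_force: 2.3
```

Emit:
play_rows:
  series:
    - {"claw": -1, "xyz": [0, 0, 0], "spin": 0}
    - {"claw": -1, "xyz": [0, 0, 0], "spin": 0}
    - {"claw": -1, "xyz": [0, 0, 0], "spin": 0}
    - {"claw": -1, "xyz": [0, 0, 0], "spin": 0}
    - {"claw": -1, "xyz": [0, 0, 0], "spin": 0}

```text
time_s: 6.65
ee_pos: [510.7, -178.1, 126.5]
eef_rot: [180.0, -0.0, 16.2]
contact_force: [3.0, 0.8, 4.0]
opening: -0.2
grasp_force: 2.3
```

Emit:
play_rows:
  series:
    - {"claw": -1, "xyz": [0, 0, -0.05], "spin": 0}
    - {"claw": -1, "xyz": [0, 0, -0.12], "spin": 0}
    - {"claw": -1, "xyz": [0, 0, -0.2], "spin": 0}
    - {"claw": -1, "xyz": [0, 0, -0.28], "spin": 0}
    - {"claw": -1, "xyz": [0, 0, -0.32], "spin": 0}

```text
time_s: 7.07
ee_pos: [510.3, -178.1, 207.9]
eef_rot: [180.0, 0.0, 16.2]
contact_force: [0.0, 0.6, 0.8]
opening: -0.0
grasp_force: 0.0
```

Emit:
play_rows:
  series:
    - {"claw": -1, "xyz": [0, 0, 0], "spin": 0}
    - {"claw": -1, "xyz": [0, 0, 0], "spin": 0}
    - {"claw": -1, "xyz": [0, 0, 0], "spin": 0}
    - {"claw": -1, "xyz": [0, 0, 0], "spin": 0}
    - {"claw": -1, "xyz": [0, 0, 0], "spin": 0}

```text
time_s: 7.48
ee_pos: [510.3, -177.9, 205.5]
eef_rot: [-179.9, 0.1, 16.2]
contact_force: [0.6, 0.1, 0.2]
opening: 0.1
grasp_force: 0.0
```

Run:
```python
from cell import get_state,cams
import cv2,numpy as np
b=cams.camera('side');s=get_state();print(s['time_s'],s['ee_pos'],s['contact_force'])
cv2.imwrite('pics/p2.png',cv2.resize(b[120:220,310:470],(640,400))[:,:,::-1])
```

```text
7.5333 [ 510.39990393 -177.90785664  205.68445835] [0.41638512 0.10177737 0.08274678]
```

View pics/p2.png

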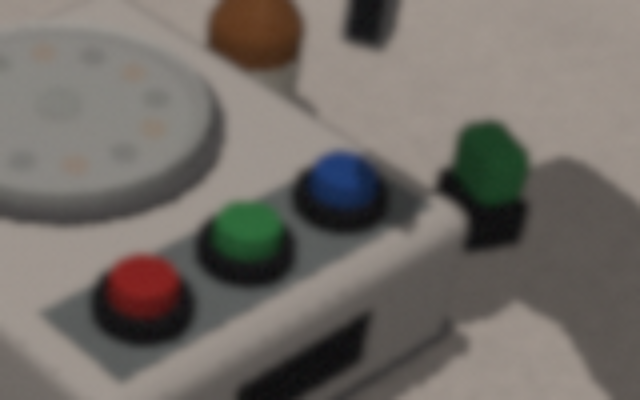

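The blue button at (345,175) is fully up again, and the gripper is clear above it.

```bash
python3 -c "
from cell import ticket
print(ticket.sign_off())"
```

```text
the job is handed in; nothing more can be done
None
```

I held the blue button down for about 4.2 s without a break, then let it come fully up; green and red were not touched, and the job is handed in with the gripper clear of everything.

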